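# Turn up the parts cup and kit the long nut

### The arm

A 6-joint arm with a two-finger parallel gripper is mounted at the origin on the work surface. World frame = base frame: x ahead of the robot, y to its left, z up, the work surface at z = 0. Lengths are in mm, angles in rad, forces in N, time in s.
With the tool pointing down it reaches from about 375 to 975 mm from the base axis. Payload 3.8 kg.
Tool frame: the origin (TCP) lies midway between the tips of the shut fingers; the grasp point (between the pads) lies grip_point_offset behind it (grip_point_offset is the distance from the TCP to the grasp point, in mm); z points along the fingers, y is the line along which they close (so a half turn about z gives the same grasp; the last joint's range is limited). The gripper opens to 85 mm and grips with 20 to 120 N. Pads are 22 mm wide; open, the fingers measure 114 mm over their backs; the gripper's body (76 mm by 85 mm) begins 54 mm behind the grasp point. The pads swing forward as they close: fully open they stand 13 mm farther back than shut.
Start: joints at [1.235, 0.264, 1.604, -0, 1.274, -0.037], TCP at [198.7, 645.086, 231.28] pointing down, gripper open.
Joint ranges: [-2.63, 2.63], [-0.94, 2.18], [0.31, 2.57], [-1.31, 4.45], [0, 2.66], [-2.55, 2.55]. Speed limits (rad/s): [2.57, 2.57, 3.14, 3.14, 3.14, 3.14].

### API

Orientations are given as [roll, pitch, yaw] about the fixed x, y, z axes, in that order (R = Rz(yaw) Ry(pitch) Rx(roll)).
In Python, from workcell import * gives the robot as it stands.
- The arm moves only by the shell command python3 -m creep 'ROWS'. ROWS is JSON, a list that holds one entry, the list of rows, each a list of 7 numbers: the turn, a rotation vector about the tool's x, y, z in rad, then the shift along the tool's x, y, z in cm, then the opening, from 0 (shut) to 1 (fully open). In form: [[[rx, ry, rz, tx, ty, tz, gripper], ...]]. A call has 1 to 8 rows; each row is the pose to reach, as a shift and turn from the pose commanded when the call began, along the tool's axes at that moment; what a row does not reach only later rows make up. A row lasts 1/8 s, in which the tool goes at most 62.5 mm and 10.7 degrees, less where a joint would pass 70% of its speed; a pose out of reach is approached as far as the arm can. A call with a gripper value outside its range is refused whole. The fingers move at their own pace and stop on an object; the grip force is fixed at half the most. Time passes only in rows, so rows that repeat a pose let the fingers close. It gives the time, the measured TCP pose, the force, the opening and the grip force at its end, in the units of the state.
- get_obs(): the state, without advancing time (a new reading comes with each control period).
- read_camera(name): name is "scene" or "top" or "wrist"; returns a dict with "frame" (480x640x3 uint8, blue, green, red), "z_map" (480x640 float32, mm along the optical axis (not along the pixel's ray), 0 where there is no reading), "K" (3x3 intrinsics, pixels), "k1" (the pictures are not rectified: a ray, as slopes to the right and down, at radius r is drawn at 1 + k1 r^2 times it, then the intrinsics apply), "world_from_camera" (4x4, takes a point from camera to world coordinates). Camera axes: x right, y down, z forward; pixel columns grow to the right and rows downward; lengths in mm; the calibration is good to about 2 mm. A picture is of the moment at which its call begins.
- finish_job(): hands the job in; it is judged then, once.
The state is a dict: "time_s": time; "joint_pos": joint angles; "joint_velocities": joint speeds; "joint_torque": joint torques, N m; "ee_pos": TCP position; "eef_rot": TCP orientation; "wrist_force": force on the tool from outside, world axes, zero at the start; "ft_torque": the same for the moment, N m; "grip_width": opening from 0.0 (shut) to 1.0 (fully open); "gripper_force": force on a finger pad.
Only numpy, scipy, OpenCV 4.12 (cv2) and the standard library are available. Lean on these libraries where they do the work, as an engineer would, in place of code of your own. Each camera call takes 0.05 s, during which the arm holds its last target. There are 200 camera calls.

### The job

The square steel parts cup was left upside down on the bench to keep chips out. Turn it over and stand it mouth up, wholly on the black rubber mat, and let go of it; then take the long hexagon nut (the tall one) out of the grey three-compartment bin and put it in the cup. Leave the other two nuts in the bin and do not push the other things on the bench around.

Things in the scene. Friction and masses are not known exactly. Their poses are not given: they have to be found in the camera images.
- cup: bare steel cup of square section, open at one end: 56 x 56 outside, 64 tall, walls and bottom 3 thick, about 160 g. Origin at the centre of the closed bottom's outer face; its z axis runs from the bottom towards the mouth (points down at the start, when the origin is 64 above the bench); x and y are perpendicular to its flat sides
- cup_rim (a point): centre of the cup's mouth, in the plane of the rim, 64 from the bottom
- mat: black rubber mat, 120 x 120, 3 thick, fixed to the bench; origin under its centre, x and y along its edges
- bin: grey steel bin, fixed to the bench: 95 (x) x 271 (y) outside, 32 high, walls and floor 4 thick; two walls divide it into three compartments, each 87 x 85, with centres at y = -89, 0 and +89 in its frame. Each holds one nut, in any order. Origin under its centre
- long_nut: long steel hexagon nut (coupling nut) standing on end in the bin: 30 across flats, 45 tall, about 140 g, threaded hole in the top (only a shallow dark mark). Origin at the centre of its lower face, z up along its length; flats face +x and -x and every 60 degrees from them
- long_nut_mid (a point): middle of the long nut, 22.5 above its lower face
- short_nut: ordinary steel hexagon nut, 30 across flats, 16 tall, lying flat in the bin; origin under its centre. Stays in the bin
- t_nut: steel T-slot nut: 34 x 34 base 12 high with an 18 x 34 rib 12 high on it; origin under its centre. Stays in the bin
- calculator: black desk calculator, 140 x 80 x 14, lying flat; origin under its centre. Bystander
- caliper: steel sliding caliper lying flat, beam 200 long along its x, jaws to -y, 13 high; origin under the beam. Bystander
- grease_tin: closed flat tin of grease, 64 diameter, 50 tall; origin under its centre. Bystander
- pipe_ring: short offcut of plastic pipe, 60 outer diameter, 30 high; origin under its centre. Bystander
- spanner: steel spanner lying flat along its x, 170 long. Bystander
- ear_muffs: pair of ear defenders lying down, about 185 across (y), 56 high; origin under the middle between the two shells. Bystander
- insert_box: small flat plastic box, 35 x 75 x 20; origin under its centre. Bystander
There are look-alikes about, which are no part of the job. What is shaped like the long_nut but blue or turquoise is not meant.

How it is judged (in metres and radians):
On the way:
1. the cup stands mouth up on the mat, let go and at rest, before the nut goes in (angle between cup's own z axis and vertical below 0.12 rad and height (world z) of cup_rim above 0.06 m and x of cup in the frame of mat between -0.04 and 0.04 m and y of cup in the frame of mat between -0.04 and 0.04 m and height (world z) of cup below 0.008 m and linear speed of cup below 0.02 m/s and contact force between cup and the fingers below 0.1 N), for 0.2 s.
At the end, for the whole second after the job is handed in: Cup mouth up (within 7 degrees), bottom on the mat, its centre within 40 mm of the mat's along each mat edge; long nut inside it; both at rest and let go. Short nut and T-nut still in their compartments, no bystander shifted over 30 mm (all of step 1 and x of long_nut_mid in the frame of cup between -0.026 and 0.026 m and y of long_nut_mid in the frame of cup between -0.026 and 0.026 m and z of long_nut_mid in the frame of cup between 0 and 0.05 m and linear speed of long_nut below 0.02 m/s); the robot touches nothing.
It fails at once if a bystander on the bench is shifted by more than 30 mm (distance of any of calculator, caliper, grease_tin, pipe_ring, spanner, ear_muffs, insert_box from where it was at the start of the episode above 0.03 m).
It fails at once if the short nut or the T-nut is taken out of the bin's compartment (distance of any of short_nut, t_nut from where it was at the start of the episode above 0.075 m or height (world z) of any of short_nut, t_nut above 0.04 m).
It also fails if it takes over 67 s, if anything falls off the work surface, if the arm or the gripper's body presses on something with over 40 N, if the wrist force passes 120 N, or if a joint passes its speed limit or range.

## Working session

There is one attempt and no reset: what is moved stays moved. The work goes in short steps, Python scripts to look and compute and a shell command to move; the robot and the scene stay as the last step left them, time stands still between calls to the robot, and variables do not carry over. Pictures are saved under pics/ and viewed, at most 10 in all, crops included, and the job is handed in when it is done.

```bash
mkdir -p pics
python3 - <<'E'
from workcell import *
import cv2,numpy as np
o=get_obs();print(o)
try: print(grip_point_offset)
except Exception as e: print(e)
for n in("scene","top"):
    c=read_camera(n);cv2.imwrite(f"pics/{n}0.png",c["frame"]);np.savez(f"pics/{n}0.npz",**c)
    print(n,c["K"].tolist(),c["k1"],c["world_from_camera"].round(3).tolist(),(c["z_map"]>0).mean())
E
```

```text
{'time_s': 0.0, 'joint_pos': array([ 1.23513674e+00,  2.64794725e-01,  1.60539310e+00, -5.69156432e-06,
        1.27369318e+00, -3.68479026e-02]), 'joint_velocities': array([-0.00150789,  0.00198767,  0.00053811,  0.00138549, -0.00121232,
       -0.00089003]), 'joint_torque': array([ 1.39821877e-04, -5.15111482e+01, -3.67310035e+01, -1.29019522e-04,
        1.31396975e-02, -5.54349057e-06]), 'ee_pos': array([198.435973  , 644.39938225, 229.92369927]), 'eef_rot': array([-3.13930566e+00, -7.88670223e-05,  2.84278255e+00]), 'wrist_force': array([ 0.0461069 , -0.64759603,  0.68758163]), 'ft_torque': array([0.02423023, 0.0315845 , 0.0001344 ]), 'gripper_force': 0.0, 'grip_width': 0.997026308755678}
18.700000000000003
scene [[493.10457884137986, 0.0, 326.0652584838342], [0.0, 493.10457884137986, 238.3743830474332], [0.0, 0.0, 1.0]] -0.07417350412417775 [[-0.445, 0.584, -0.678, 1207.181], [0.895, 0.304, -0.326, 295.821], [0.016, -0.752, -0.658, 727.255], [0.0, 0.0, 0.0, 1.0]] 0.9960970052083333
top [[538.0967814050697, 0.0, 310.37701352277435], [0.0, 538.0967814050697, 247.76274814833042], [0.0, 0.0, 1.0]] -0.13484666804774922 [[-0.023, -0.986, 0.168, 373.51], [-1.0, 0.02, -0.019, -15.946], [0.016, -0.168, -0.986, 1197.843], [0.0, 0.0, 0.0, 1.0]] 0.9958203125
```

View pics/scene0.png

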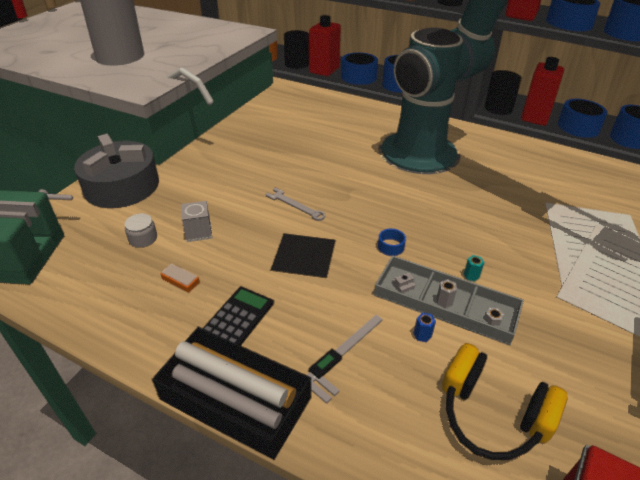

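View pics/top0.png

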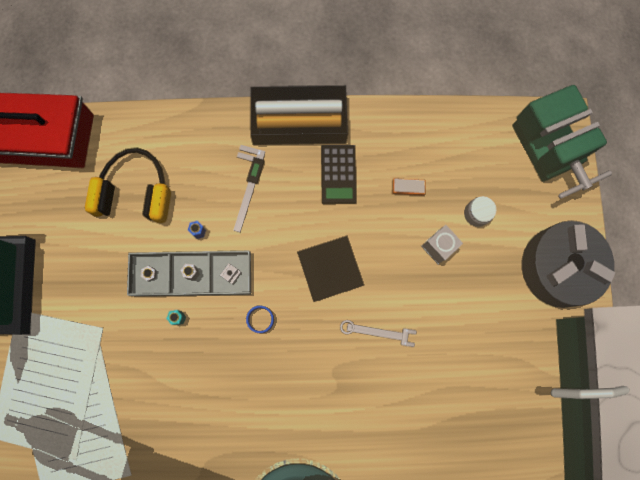

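The scene view shows the cup at (197,220) with the tin beside it at (140,230), the mat at (304,255), and the bin with the long nut in its middle compartment at (447,292). In the top view the cup is at (443,244), the tin at (481,210), the mat at (330,268) and the long nut at (190,271).

```bash
cat > h.py <<'E'
import numpy as np,cv2
from workcell import *
def pts(c):
    K=c["K"];k1=float(c["k1"]);v,u=np.mgrid[0:480,0:640].astype(float)
    p=cv2.undistortPoints(np.stack([u,v],-1).reshape(-1,1,2),K,np.array([k1,0,0,0,0.])).reshape(480,640,2)
    z=c["z_map"];P=np.dstack([p*z[...,None],z]);T=c["world_from_camera"]
    W=P@T[:3,:3].T+T[:3,3];W[z<=0]=np.nan;return W
def rect(W,m):
    q=W[m][:,:2].astype(np.float32);(c,s,a)=cv2.minAreaRect(q);return len(q),np.round(c,1),np.round(s,1),round(a,1),q.mean(0).round(1),W[m][:,2].mean().round(1)
def near(W,x,y,r,z0,z1):
    return (np.hypot(W[...,0]-x,W[...,1]-y)<r)&(W[...,2]>z0)&(W[...,2]<z1)
E
python3 - <<'E'
from h import *
for n in("top","scene"):
    c=np.load(f"pics/{n}0.npz");W=pts(c)
    if n=="top":
        P={k:W[v,u] for k,(u,v) in dict(cup=(443,244),tin=(481,210),mat=(330,268),nut=(190,271),binc=(190,290),ring=(249,320),blue=(197,229),teal=(176,318),span=(380,332),box=(408,187),calc=(338,175)).items()}
        for k in P:print(k,P[k].round(0))
    x,y,_=P["cup"];print(n,"cup",rect(W,near(W,x,y,45,58,72)))
    x,y,_=P["tin"];print("tin",rect(W,near(W,x,y,45,42,60)))
    x,y,_=P["nut"];print("nut",rect(W,near(W,x,y,28,44,55)))
    x,y,_=P["binc"];m=near(W,x,y,170,27,37);print("bin",rect(W,m))
    x,y,_=P["mat"];m=near(W,x,y,100,-5,9)&(c["frame"].max(-1)<60);print("mat",rect(W,m))
E
```

```text
cup [ 569. -326.   63.]
tin [ 648. -423.   48.]
mat [530. -82.   3.]
nut [524. 222.  50.]
binc [487. 231.   5.]
ring [418. 100.  -0.]
blue [617. 209.  46.]
teal [423. 252.  45.]
span [ 385. -189.    4.]
box [ 711. -266.   20.]
calc [ 744. -107.   11.]
top cup (669, array([ 574.6, -330.9]), array([56.8, 58.9]), 41.3, array([ 574.1, -329.7], dtype=float32), np.float64(64.5))
tin (541, array([ 650.6, -426.8]), array([58.9, 59.6]), 75.1, array([ 649.4, -426.2], dtype=float32), np.float64(50.2))
nut (174, array([525.1, 226. ]), array([29. , 32.2]), 1.1, array([524.9, 225.9], dtype=float32), np.float64(50.2))
bin (1019, array([509. , 213.4]), array([327.1, 217.7]), 62.0, array([515.6, 212.2], dtype=float32), np.float64(31.4))
mat (46, array([528.3, -83. ]), array([110.6, 114.1]), 16.6, array([508.3, -69.3], dtype=float32), np.float64(3.4))
scene cup (455, array([ 571.3, -330.5]), array([63.1, 54.2]), 39.1, array([ 574.8, -327.9], dtype=float32), np.float64(64.4))
tin (444, array([ 649.9, -426.4]), array([59.2, 58.1]), 56.0, array([ 651.9, -424.2], dtype=float32), np.float64(49.8))
nut (189, array([524.7, 227.6]), array([34.4, 30.6]), 18.7, array([525.9, 227.4], dtype=float32), np.float64(48.5))
bin (1469, array([524.4, 214.7]), array([311.6, 221.1]), 82.0, array([521.6, 223.8], dtype=float32), np.float64(30.4))
mat (1988, array([529.3, -82.6]), array([121.3, 116.5]), 16.9, array([531.9, -81.3], dtype=float32), np.float64(3.2))
```

```bash
cat >> h.py <<'E'
from scipy.spatial.transform import Rotation as Ro
def Rt(ydir,tilt): return Ro.from_euler('xyz',[np.pi,0,np.radians(ydir+90)])*Ro.from_euler('y',tilt,degrees=True)
def cur():
    o=get_obs();return o["ee_pos"],Ro.from_euler('xyz',o["eef_rot"])
def go(g,ydir,tilt,base=None):
    "row to bring the grasp point to g; returns commanded pose for chaining"
    p,R=base or cur();T=Rt(ydir,tilt);t=np.array(g,float)+18.7*T.as_matrix()[:,2]
    print(np.round((R.inv()*T).as_rotvec(),3).tolist(),np.round(R.inv().apply(t-p)/10,2).tolist());return t,T
def gp():
    p,R=cur();z=R.as_matrix()[:,2];x=R.as_matrix()[:,0];y=R.as_matrix()[:,1]
    o=get_obs();print("t",round(o["time_s"],2),"grasp",(p-18.7*z).round(1),"z",z.round(3),"y",y.round(3),"F",o["wrist_force"].round(1),"gw",round(o["grip_width"],3),"q",o["joint_pos"].round(2))
E
python3 - <<'E'
from h import *
gp();go([573.5,-330,190],40,0);go([573.5,-330,190],40,-45)
E
```

```text
t 0.1 grasp [198.5 644.5 248.8] z [-0.001 -0.002 -1.   ] y [ 0.294  0.956 -0.002] F [ 0.8 -0.4  0.1] gw 1.001 q [ 1.24  0.26  1.61 -0.    1.27 -0.04]
[-0.002, 0.001, 0.574] [-64.53, -82.07, 6.04]
[0.223, -0.763, 0.544] [-65.64, -82.79, 5.5]
```

```bash
python3 -m creep '[[[0,0,0.574,-64.5,-82,6,1],[0,0,0.574,-64.5,-82,6,1],[0,0,0.574,-64.5,-82,6,1],[0,0,0.574,-64.5,-82,6,1],[0,0,0.574,-64.5,-82,6,1],[0,0,0.574,-64.5,-82,6,1],[0,0,0.574,-64.5,-82,6,1],[0,0,0.574,-64.5,-82,6,1]]]'
python3 - <<'E'
from h import *
gp();go([573.5,-330,190],40,0);go([573.5,-330,150],40,-45)
E
```

```text
time_s: 1.1
ee_pos: [378.2, 177.4, 202.3]
eef_rot: [3.141, 0.0, 2.269]
wrist_force: [2.3, 0.1, -1.1]
grip_width: 1.001
gripper_force: 0.0
t 1.1 grasp [378.2 177.4 221. ] z [ 0.  0. -1.] y [0.766 0.643 0.   ] F [ 2.3  0.1 -1.1] gw 1.001 q [ 0.38 -0.22  2.15 -0.    1.21 -0.32]
[0.0, 0.0, 0.0] [-51.41, -17.68, 3.11]
[0.001, -0.785, 0.0] [-52.73, -17.68, 6.56]
```

```bash
python3 -m creep '[[[0,0,0,-20,-7,2,1],[0,0,0,-20,-7,2,1],[0,0,0,-20,-7,2,1],[0,0,0,-20,-7,2,1],[0,-0.785,0,-52.7,-17.7,6,1],[0,-0.785,0,-52.7,-17.7,6,1],[0,-0.785,0,-52.7,-17.7,6,1],[0,-0.785,0,-52.7,-17.7,6,1]]]'; python3 -m creep '[[[0,0,0,0,0,0,1],[0,0,0,0,0,0,1]]]'
python3 - <<'E'
from h import *
gp();go([573.5,-330,150],40,-45)
E
```

```text
time_s: 2.1
ee_pos: [535.1, -234.3, 156.8]
eef_rot: [-3.131, 0.691, 2.262]
wrist_force: [0.1, -1.1, 0.0]
grip_width: 1.0
gripper_force: 0.0
time_s: 2.35
ee_pos: [535.6, -232.9, 157.5]
eef_rot: [-3.132, 0.686, 2.26]
wrist_force: [-0.1, -0.1, 0.1]
grip_width: 1.001
gripper_force: 0.0
t 2.35 grasp [ 528.2 -223.7  172. ] z [ 0.396 -0.495 -0.774] y [ 0.775  0.631 -0.007] F [-0.1 -0.1  0.1] gw 1.001 q [-0.21 -0.11  2.31 -0.87  0.55 -0.23]
[-0.015, -0.099, -0.006] [-7.37, -3.16, 8.75]
```

```bash
python3 -m creep '[[[-0.015,-0.1,-0.006,-7.4,-3.2,0,1],[-0.015,-0.1,-0.006,-7.4,-3.2,0,1],[-0.015,-0.1,-0.006,-7.4,-3.2,0,1],[-0.015,-0.1,-0.006,-7.4,-3.2,0,1]]]'
python3 - <<'E'
from h import *
gp();go([573.5,-330,34],40,-45)
c=read_camera("scene");cv2.imwrite("pics/s1.png",c["frame"])
E
```

```text
time_s: 2.85
ee_pos: [547.6, -297.0, 205.0]
eef_rot: [3.141, 0.788, 2.269]
wrist_force: [-0.3, -0.4, -0.1]
grip_width: 1.0
gripper_force: 0.0
t 2.85 grasp [ 539.  -286.8  218.2] z [ 0.456 -0.543 -0.706] y [0.766 0.643 0.   ] F [-0.3 -0.4 -0.1] gw 1.0 q [-0.33 -0.14  2.28 -0.95  0.47 -0.28]
[0.0, 0.002, 0.0] [9.16, -0.14, 16.91]
```

View pics/s1.png

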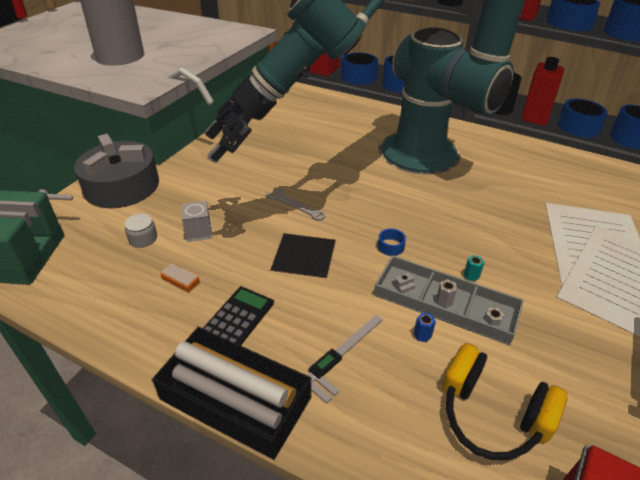

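The gripper is at (230,135), tilted outward towards the cup at (197,220); its path to the cup is clear.

```bash
python3 -m creep '[[[0,0,0,9.2,-0.1,4,1],[0,0,0,9.2,-0.1,4,1],[0,0,0,9.2,-0.1,9,1],[0,0,0,9.2,-0.1,13,1],[0,0,0,9.2,-0.1,16.9,1],[0,0,0,9.2,-0.1,16.9,1],[0,0,0,9.2,-0.1,16.9,1]]]'
python3 - <<'E'
from h import *
gp();go([573.5,-330,34],40,-45)
E
```

```text
time_s: 3.78
ee_pos: [589.7, -338.8, 60.7]
eef_rot: [-3.128, 0.698, 2.27]
wrist_force: [-0.1, 0.4, 0.6]
grip_width: 0.999
gripper_force: 0.0
t 3.77 grasp [ 582.1 -329.4   75.1] z [ 0.403 -0.5   -0.766] y [ 0.771  0.637 -0.01 ] F [-0.1  0.4  0.6] gw 0.999 q [-0.4   0.21  2.21 -1.31  0.32  0.1 ]
[-0.012, -0.088, 0.002] [2.87, -0.64, 2.82]
```

Run:
```python
from h import *
b=cur();go([573.5,-330,130],40,-18)
```

```text
[-0.013, 0.384, -0.001] [-2.44, -0.74, -4.67]
```

```bash
python3 -m creep '[[[0,0,0,0,0,-5,1],[-0.013,0.384,0,-2.4,-0.7,-4.7,1],[-0.013,0.384,0,-2.4,-0.7,-4.7,1],[-0.013,0.384,0,-2.4,-0.7,-4.7,1],[-0.013,0.384,0,-2.4,-0.7,-4.7,1],[-0.013,0.384,0,-2.4,-0.7,-4.7,1],[-0.013,0.384,0,-2.4,-0.7,-4.7,1]]]'
python3 - <<'E'
from h import *
gp();go([573.5,-330,130],40,-18);go([573.5,-330,32],40,-18)
E
```

```text
time_s: 4.65
ee_pos: [576.4, -333.7, 112.5]
eef_rot: [3.141, 0.315, 2.268]
wrist_force: [-0.6, -0.4, -1.3]
grip_width: 1.002
gripper_force: 0.0
t 4.65 grasp [ 572.7 -329.2  130.3] z [ 0.199 -0.238 -0.951] y [0.767 0.642 0.   ] F [-0.6 -0.4 -1.3] gw 1.002 q [-0.5   0.18  1.97 -0.17  0.7  -1.08]
[-0.0, 0.001, -0.001] [-0.09, 0.01, 0.06]
[-0.0, 0.001, -0.001] [2.94, 0.01, 9.38]
```

```bash
python3 -m creep '[[[0,0,0,2.9,0,9.3,1],[0,0,0,2.9,0,9.3,1],[0,0,0,2.9,0,9.3,1],[0,0,0,2.9,0,9.3,1],[0,0,0,2.9,0,9.3,0],[0,0,0,2.9,0,9.3,0],[0,0,0,2.9,0,9.3,0],[0,0,0,2.9,0,9.3,0]]]'; python3 -m creep '[[[0,0,0,0,0,0,0],[0,0,0,0,0,0,0]]]';python3 - <<'E'
from h import *
gp()
E
```

```text
time_s: 5.65
ee_pos: [580.3, -336.6, 18.5]
eef_rot: [3.139, 0.319, 2.267]
wrist_force: [-1.2, 0.6, 6.5]
grip_width: 0.65
gripper_force: 64.3
time_s: 5.9
ee_pos: [580.3, -336.6, 18.5]
eef_rot: [3.139, 0.319, 2.267]
wrist_force: [-2.3, 1.5, 6.4]
grip_width: 0.651
gripper_force: 64.3
t 5.9 grasp [ 576.5 -332.1   36.3] z [ 0.203 -0.239 -0.95 ] y [0.767 0.642 0.003] F [-2.3  1.5  6.4] gw 0.651 q [-0.51  0.31  2.01 -0.22  0.52 -1.03]
```

Run:
```python
from h import *
b=cur();b=go([573,-320,150],45,0,b);b=go([570,-185,160],72,65,b)
b=go([570,-185,120],72,72,b)
```

```text
[-0.011, 0.319, -0.088] [-1.88, 0.54, -11.25]
[0.267, 1.112, -0.419] [11.27, 8.56, -2.08]
[-0.0, 0.122, 0.0] [-3.4, -0.0, 1.68]
```

```bash
python3 -m creep '[[[0,0,0,-1.9,0.5,-11.2,0],[0,0,0,-1.9,0.5,-11.2,0],[-0.01,0.32,-0.09,-1.9,0.5,-11.2,0],[-0.01,0.32,-0.09,-1.9,0.5,-11.2,0],[-0.01,0.32,-0.09,-1.9,0.5,-11.2,0],[-0.01,0.32,-0.09,-1.9,0.5,-11.2,0]]]'
python3 - <<'E'
from h import *
gp();go([570,-185,160],72,65)
E
```

```text
time_s: 6.65
ee_pos: [570.9, -319.3, 127.2]
eef_rot: [-3.139, -0.005, 2.357]
wrist_force: [-0.3, -0.4, -2.7]
grip_width: 0.649
gripper_force: 64.9
t 6.65 grasp [ 571.  -319.4  145.9] z [-0.006  0.001 -1.   ] y [ 0.707  0.708 -0.003] F [-0.3 -0.4 -2.7] gw 0.649 q [-0.55  0.31  1.75 -0.    1.09 -1.33]
[0.265, 1.107, -0.419] [11.08, 8.66, -2.46]
```

```bash
python3 -m creep '[[[0.265,1.107,-0.42,11.1,8.7,-2.5,0],[0.265,1.107,-0.42,11.1,8.7,-2.5,0],[0.265,1.107,-0.42,11.1,8.7,-2.5,0],[0.265,1.107,-0.42,11.1,8.7,-2.5,0],[0.265,1.107,-0.42,11.1,8.7,-2.5,0],[0.265,1.107,-0.42,11.1,8.7,-2.5,0],[0.265,1.107,-0.42,11.1,8.7,-2.5,0],[0.265,1.107,-0.42,11.1,8.7,-2.5,0]]]'
python3 - <<'E'
from h import *
gp();go([570,-185,120],72,72);go([570,-185,50],72,72)
c=read_camera("scene");cv2.imwrite("pics/s2.png",c["frame"])
E
```

```text
time_s: 7.65
ee_pos: [553.8, -178.6, 150.2]
eef_rot: [-3.141, -1.137, 2.829]
wrist_force: [0.4, 0.5, -2.9]
grip_width: 0.651
gripper_force: 65.1
t 7.65 grasp [ 570.  -183.8  158.1] z [-0.864  0.278 -0.42 ] y [ 0.307  0.952 -0.   ] F [ 0.4  0.5 -2.9] gw 0.651 q [-0.34  0.9   1.17 -0.03  2.21 -1.6 ]
[-0.002, 0.12, 0.001] [-3.25, -0.11, 1.55]
[-0.002, 0.12, 0.001] [-9.6, -0.11, 4.49]
```

View pics/s2.png

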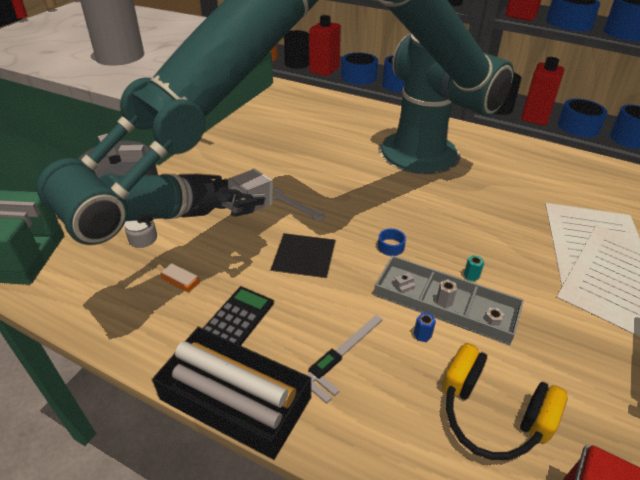

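The cup is held at (252,187) with its mouth turned towards the base. The wrist is beyond it and clear of the tin and box.

Run:
```python
from h import *
go([570,-185,40],72,66);go([570,-185,27],72,66)
```

```text
[-0.002, 0.018, 0.0] [-10.83, -0.08, 5.08]
[-0.002, 0.018, 0.0] [-12.01, -0.08, 5.63]
```

```bash
python3 -m creep '[[[0,0.018,0,-10.8,0,5.1,0],[0,0.018,0,-10.8,0,5.1,0],[0,0.018,0,-10.8,0,5.1,0],[0,0.018,0,-11.2,0,5.25,0],[0,0.018,0,-11.2,0,5.25,0],[0,0.018,0,-11.6,0,5.4,0],[0,0.018,0,-11.6,0,5.4,0]]]'
python3 - <<'E'
from h import *
gp()
E
```

```text
time_s: 8.57
ee_pos: [555.4, -179.9, 26.5]
eef_rot: [3.14, -1.15, 2.83]
wrist_force: [1.0, 0.3, -2.0]
grip_width: 0.649
gripper_force: 65.0
t 8.57 grasp [ 571.6 -185.2   34.1] z [-0.868  0.281 -0.408] y [0.308 0.951 0.001] F [ 1.   0.3 -2. ] gw 0.649 q [-0.34  1.05  1.15 -0.03  2.09 -1.6 ]
```

```bash
python3 -m creep '[[[0,0,0,-0.2,0,0.08,0],[0,0,0,-0.4,0,0.17,0],[0,0,0,-0.4,0,0.17,0]]]'; python3 -m creep '[[[0,0,0,-0.2,0,0.08,0],[0,0,0,-0.3,0,0.12,0],[0,0,0,-0.3,0,0.12,0]]]'
```

```text
time_s: 8.95
ee_pos: [555.1, -179.8, 22.3]
eef_rot: [3.14, -1.153, 2.83]
wrist_force: [1.2, -0.7, 3.7]
grip_width: 0.648
gripper_force: 65.7
time_s: 9.32
ee_pos: [555.2, -179.8, 22.1]
eef_rot: [3.14, -1.156, 2.83]
wrist_force: [1.2, -0.5, 11.6]
grip_width: 0.646
gripper_force: 65.8
```

```bash
python3 -m creep '[[[0,0,0,0,0,0,1],[0,0,0,0,0,0,1],[0,0,0,0,0,0,1],[0,0,0,0,0,0,1],[0,0,0,0,0,-5,1],[0,0,0,0,0,-11,1],[0,0,0,8,0,-14,1],[0,0,0,14,0,-14,1]]]'
python3 - <<'E'
from h import *
gp()
for n in("top","scene"):
    c=read_camera(n);W=pts(c);cv2.imwrite(f"pics/{n}3.png",c["frame"])
    print(rect(W,near(W,570,-185,60,49,62)))
E
```

```text
time_s: 10.32
ee_pos: [628.7, -203.8, 181.3]
eef_rot: [3.139, -1.157, 2.831]
wrist_force: [1.0, -0.2, 0.4]
grip_width: 0.998
gripper_force: 0.0
t 10.32 grasp [ 644.9 -209.   188.9] z [-0.871  0.282 -0.402] y [0.308 0.951 0.001] F [ 1.  -0.2  0.4] gw 0.998 q [-0.34  1.05  0.85 -0.03  2.4  -1.61]
(0, array([0., 0.]), array([0., 0.]), 0.0, array([nan, nan], dtype=float32), np.float64(nan))
(644, array([ 569.1, -181.9]), array([60. , 67.3]), 72.4, array([ 571.9, -180.3], dtype=float32), np.float64(55.7))h.py:9: RuntimeWarning: Mean of empty slice.
  q=W[m][:,:2].astype(np.float32);(c,s,a)=cv2.minAreaRect(q);return len(q),np.round(c,1),np.round(s,1),round(a,1),q.mean(0).round(1),W[m][:,2].mean().round(1)
  ret = um.true_divide(
  ret = ret.dtype.type(ret / rcount)
```

View pics/scene3.png

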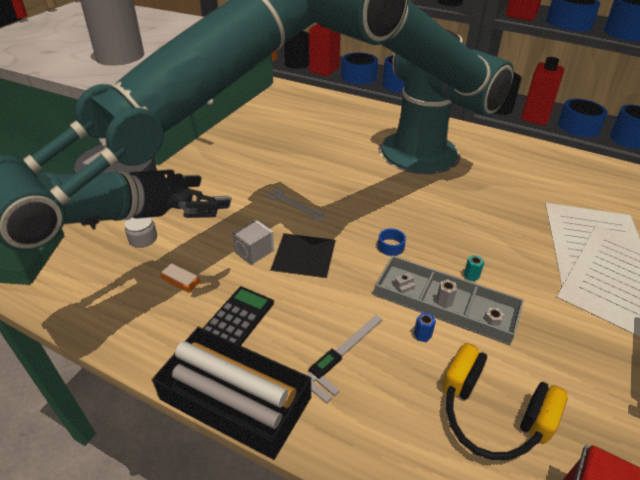

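The cup lies on its side at (254,242), its bottom facing outward and its mouth towards the base. The gripper is clear of it.

Run:
```python
from h import *
b=go([567,-181,160],72,-18);go([567,-181,28],72,-18,b)
```

```text
[-0.0, -1.457, 0.001] [-2.07, 0.27, 7.68]
[0.0, 0.0, 0.0] [4.08, -0.0, 12.55]
```

```bash
python3 -m creep '[[[0,-1.457,0,-2.1,0.3,4,1],[0,-1.457,0,-2.1,0.3,4,1],[0,-1.457,0,-2.1,0.3,4,1],[0,-1.457,0,-2.1,0.3,7.7,1],[0,-1.457,0,-2.1,0.3,7.7,1],[0,-1.457,0,-2.1,0.3,7.7,1],[0,-1.457,0,-2.1,0.3,7.7,1],[0,-1.457,0,-2.1,0.3,7.7,1]]]';  python3 -m creep '[[[0,-0.05,0,0,0,0,1],[0,0,0,0,0,0,1]]]'
python3 - <<'E'
from h import *
gp();go([567,-181,28],72,-18)
c=read_camera("top");W=pts(c);cv2.imwrite(f"pics/top4.png",c["frame"])
print(rect(W,near(W,570,-185,60,49,62)))
E
```

```text
time_s: 11.42
ee_pos: [569.9, -181.5, 135.1]
eef_rot: [3.141, 0.311, 2.828]
wrist_force: [-0.1, 0.6, -1.5]
grip_width: 1.002
gripper_force: 0.0
time_s: 11.68
ee_pos: [567.0, -180.4, 132.5]
eef_rot: [3.14, 0.301, 2.828]
wrist_force: [0.3, 0.2, -0.0]
grip_width: 1.0
gripper_force: 0.0
t 11.68 grasp [ 561.8 -178.7  150.4] z [ 0.282 -0.09  -0.955] y [0.308 0.951 0.001] F [ 0.3  0.2 -0. ] gw 1.0 q [-0.36  0.02  2.1   0.02  0.72 -1.63]
[0.001, -0.013, 0.001] [3.06, -0.07, 11.86]
(0, array([0., 0.]), array([0., 0.]), 0.0, array([nan, nan], dtype=float32), np.float64(nan))h.py:9: RuntimeWarning: Mean of empty slice.
  q=W[m][:,:2].astype(np.float32);(c,s,a)=cv2.minAreaRect(q);return len(q),np.round(c,1),np.round(s,1),round(a,1),q.mean(0).round(1),W[m][:,2].mean().round(1)
  ret = um.true_divide(
  ret = ret.dtype.type(ret / rcount)
```

```bash
python3 -m creep '[[[0,0,0,3.1,-0.1,11.8,1],[0,0,0,3.1,-0.1,11.8,1],[0,0,0,3.1,-0.1,11.8,1],[0,0,0,3.1,-0.1,11.8,1]]]'; python3 -m creep '[[[0,0,0,0,0,0,0],[0,0,0,0,0,0,0],[0,0,0,0,0,0,0],[0,0,0,0,0,0,0]]]';python3 - <<'E'
from h import *
gp();b=cur();b=go([567,-181,150],72,-18,b);b=go([529,-83,170],81,72,b)
E
```

```text
time_s: 12.22
ee_pos: [577.0, -184.9, 13.7]
eef_rot: [3.141, 0.307, 2.828]
wrist_force: [-0.6, -0.6, 1.4]
grip_width: 1.002
gripper_force: 0.0
time_s: 12.72
ee_pos: [578.4, -185.5, 15.9]
eef_rot: [3.141, 0.311, 2.829]
wrist_force: [-2.0, -0.2, 6.3]
grip_width: 0.647
gripper_force: 64.9
t 12.72 grasp [ 572.9 -183.7   33.7] z [ 0.292 -0.094 -0.952] y [0.308 0.951 0.   ] F [-2.  -0.2  6.3] gw 0.647 q [-0.36  0.21  2.16  0.03  0.46 -1.64]
[0.001, -0.003, 0.001] [-2.95, 0.08, -11.27]
[0.079, 1.567, -0.155] [7.55, 7.87, -5.82]
```

```bash
python3 -m creep '[[[0,0,0,-3,0,-11.3,0],[0,0,0,-3,0,-11.3,0],[0,0,0,-3,0,-11.3,0]]]'
python3 - <<'E'
from h import *
gp();go([540,-84,150],81,72.2)
E
```

```text
time_s: 13.1
ee_pos: [575.6, -184.6, 137.5]
eef_rot: [3.141, 0.319, 2.829]
wrist_force: [-1.0, -1.2, -1.1]
grip_width: 0.65
gripper_force: 65.5
t 13.1 grasp [ 570.  -182.8  155.3] z [ 0.299 -0.096 -0.949] y [0.308 0.951 0.   ] F [-1.  -1.2 -1.1] gw 0.65 q [-0.36  0.02  2.1   0.02  0.7  -1.63]
[0.079, 1.576, -0.154] [7.61, 8.2, -3.22]
```

```bash
python3 -m creep '[[[0.079,1.576,-0.154,7.6,8.2,-3.2,0],[0.079,1.576,-0.154,7.6,8.2,-3.2,0],[0.079,1.576,-0.154,7.6,8.2,-3.2,0],[0.079,1.576,-0.154,7.6,8.2,-3.2,0],[0.079,1.576,-0.154,7.6,8.2,-3.2,0],[0.079,1.576,-0.154,7.6,8.2,-3.2,0],[0.079,1.576,-0.154,7.6,8.2,-3.2,0],[0.079,1.576,-0.154,7.6,8.2,-3.2,0]]]'; python3 -m creep '[[[0,0,0,0,0,0,0],[0,0,0,0,0,0,0]]]'
python3 - <<'E'
from h import *
gp();go([535,-84,45],81,72.2);go([535,-84,34],81,72.2)
c=read_camera("scene");W=pts(c);cv2.imwrite("pics/s5.png",c["frame"])
E
```

```text
time_s: 14.1
ee_pos: [518.6, -79.8, 136.0]
eef_rot: [-3.133, -1.193, 2.969]
wrist_force: [-0.7, 0.4, -2.0]
grip_width: 0.647
gripper_force: 65.5
time_s: 14.35
ee_pos: [517.8, -79.5, 136.7]
eef_rot: [-3.131, -1.187, 2.967]
wrist_force: [0.6, -0.1, -1.1]
grip_width: 0.649
gripper_force: 65.6
t 14.35 grasp [534.9 -82.3 143.7] z [-0.915  0.15  -0.375] y [ 0.163  0.987 -0.004] F [ 0.6 -0.1 -1.1] gw 0.649 q [-0.19  0.84  1.34 -0.03  2.15 -1.59]
[0.005, 0.073, -0.006] [-9.03, -0.13, 3.66]
[0.005, 0.073, -0.006] [-10.05, -0.13, 4.07]
```

View pics/s5.png

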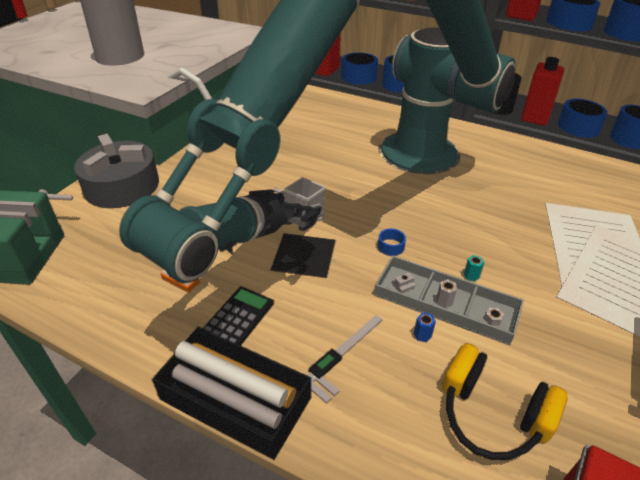

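The cup is mouth up at (303,195) over the mat, and the wrist is clear of the calculator and the box.

```bash
python3 -m creep '[[[0.005,0.073,-0.006,-9,-0.1,3.6,0],[0.005,0.073,-0.006,-9,-0.1,3.6,0],[0.005,0.073,-0.006,-9,-0.1,3.6,0],[0.005,0.073,-0.006,-9,-0.1,3.6,0],[0.005,0.073,-0.006,-9,-0.1,3.6,0]]]'
python3 - <<'E'
from h import *
gp();go([535,-84,38],81,72.2);go([535,-84,34],81,72.2)
E
```

```text
time_s: 15.02
ee_pos: [519.6, -81.3, 43.2]
eef_rot: [-3.141, -1.256, 2.984]
wrist_force: [0.6, 1.1, -2.2]
grip_width: 0.647
gripper_force: 65.5
t 15.03 grasp [537.1 -84.1  49. ] z [-0.939  0.149 -0.31 ] y [ 0.157  0.988 -0.   ] F [ 0.6  1.1 -2.2] gw 0.647 q [-0.19  1.01  1.29 -0.03  2.1  -1.59]
[0.0, 0.004, -0.0] [-0.97, -0.03, 0.54]
[0.0, 0.004, -0.0] [-1.35, -0.03, 0.67]
```

```bash
python3 -m creep '[[[0,0.004,0,-0.8,0,0.4,0],[0,0.004,0,-1.0,0,0.5,0],[0,0.004,0,-1.0,0,0.5,0]]]'; python3 -m creep '[[[0,0,0,-0.2,0,0.07,0],[0,0,0,-0.3,0,0.1,0],[0,0,0,-0.3,0,0.1,0]]]'
```

```text
time_s: 15.4
ee_pos: [515.6, -80.6, 28.3]
eef_rot: [3.141, -1.268, 2.985]
wrist_force: [0.5, 0.9, -1.9]
grip_width: 0.645
gripper_force: 65.5
time_s: 15.78
ee_pos: [515.9, -80.6, 27.6]
eef_rot: [3.141, -1.269, 2.984]
wrist_force: [-2.1, 0.5, 6.4]
grip_width: 0.649
gripper_force: 65.8
```

```bash
python3 -m creep '[[[0,0,0,0,0,0,1],[0,0,0,0,0,0,1],[0,0,0,0,0,0,1],[0,0,0,0,0,0,1],[0,0,0,0,0,-4,1],[0,0,0,0,0,-9,1],[0,0,0,4,0,-14,1],[0,0,0,10,0,-15,1]]]'
python3 - <<'E'
from h import *
gp();go([560,-60,250],81,0)
E
```

```text
time_s: 16.77
ee_pos: [628.4, -98.5, 163.0]
eef_rot: [3.141, -1.27, 2.985]
wrist_force: [0.2, -0.4, -0.2]
grip_width: 1.002
gripper_force: 0.0
t 16.77 grasp [ 646.1 -101.3  168.6] z [-0.943  0.15  -0.296] y [0.157 0.988 0.   ] F [ 0.2 -0.4 -0.2] gw 1.002 q [-0.18  1.07  0.91 -0.04  2.43 -1.61]
[0.0, -1.27, -0.0] [8.7, 2.74, 5.01]
```

```bash
python3 -m creep '[[[0,-1.27,0,8.7,2.7,3,1],[0,-1.27,0,8.7,2.7,3,1],[0,-1.27,0,8.7,2.7,5,1],[0,-1.27,0,8.7,2.7,5,1],[0,-1.27,0,8.7,2.7,5,1],[0,-1.27,0,8.7,2.7,5,1],[0,-1.27,0,8.7,2.7,5,1],[0,-1.27,0,8.7,2.7,5,1]]]'
python3 - <<'E'
from h import *
gp();go([515,226,230],90,0)
for n in("top","scene"):
    c=np.load(f"pics/{n}0.npz");W=pts(c)
    f=c["frame"].astype(int);sat=f.max(-1)-f.min(-1)
    m=near(W,523,222,155,26,37)&(abs(W[...,0]-523)<60)&(sat<45)&(abs(W[...,1]-222)<150)
    m=cv2.morphologyEx(m.astype(np.uint8),cv2.MORPH_CLOSE,np.ones((3,3)));k,l,s,_=cv2.connectedComponentsWithStats(m);m=(l==1+s[1:,4].argmax())&near(W,523,222,155,20,40)
    print(n,"bin",rect(W,m))
c=read_camera("scene");W=pts(c);print(rect(W,near(W,529,-83,45,60,73)))
E
```

```text
time_s: 17.77
ee_pos: [556.2, -59.6, 234.4]
eef_rot: [3.141, 0.003, 2.985]
wrist_force: [0.1, -0.5, 0.4]
grip_width: 1.0
gripper_force: 0.0
t 17.77 grasp [556.2 -59.6 253.1] z [ 0.003 -0.    -1.   ] y [0.156 0.988 0.   ] F [ 0.1 -0.5  0.4] gw 1.0 q [-0.15  0.04  1.85  0.    1.24 -1.57]
[-0.0, 0.003, -0.157] [8.55, 27.57, 2.29]
top bin (848, array([522.5, 231.3]), array([271.3,  96.1]), 90.0, array([522.7, 234.7], dtype=float32), np.float64(31.1))
scene bin (1270, array([521.5, 231. ]), array([100.8, 270.9]), 0.1, array([525.1, 235.9], dtype=float32), np.float64(29.7))
(302, array([526.3, -79.9]), array([59.2, 62. ]), 81.8, array([527.6, -79.9], dtype=float32), np.float64(65.0))
```

```bash
python3 -m creep '[[[0,0,-0.157,8.5,27.6,2.3,1],[0,0,-0.157,8.5,27.6,2.3,1],[0,0,-0.157,8.5,27.6,2.3,1],[0,0,-0.157,8.5,27.6,2.3,1],[0,0,-0.157,8.5,27.6,2.3,0.5],[0,0,-0.157,8.5,27.6,2.3,0.5],[0,0,-0.157,8.5,27.6,2.3,0.5]]]'
python3 - <<'E'
from h import *
gp()
c=read_camera("top");W=pts(c);print("cup top",rect(W,near(W,529,-83,45,60,73)))
c=read_camera("wrist");W=pts(c);print(W[240,320]);cv2.imwrite("pics/w6.png",c["frame"]);np.savez("pics/w6.npz",**c)
print(rect(W,near(W,525,227,26,44,55)))
E
```

```text
time_s: 18.7
ee_pos: [519.3, 225.7, 210.2]
eef_rot: [-3.14, 0.002, -3.141]
wrist_force: [-0.9, -0.3, 0.1]
grip_width: 0.499
gripper_force: 0.0
t 18.7 grasp [519.2 225.7 228.9] z [ 0.002 -0.002 -1.   ] y [-0.     1.    -0.002] F [-0.9 -0.3  0.1] gw 0.499 q [ 0.37  0.07  1.87 -0.    1.2  -1.2 ]
cup top (194, array([529.1, -81.2]), array([57.2, 58.2]), 80.9, array([530. , -81.9], dtype=float32), np.float64(67.0))
[534.16232909 222.48923924  49.27269425]
(1295, array([524.5, 225. ]), array([33.9, 30.1]), 22.3, array([524.3, 225. ], dtype=float32), np.float64(48.4))
```

View pics/w6.png

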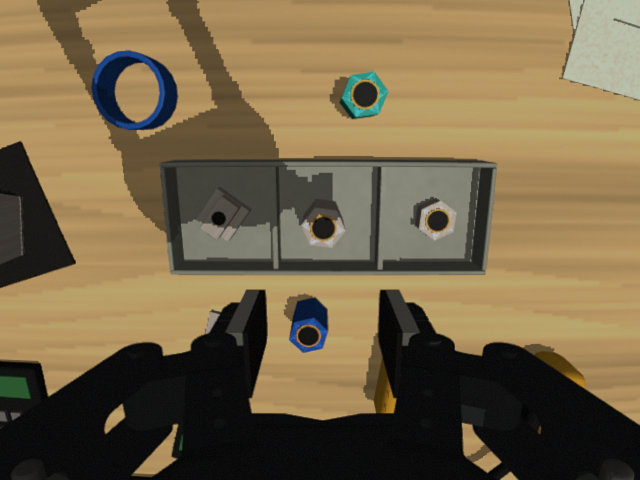

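The wrist view shows the long nut at (323,228) in the middle compartment. The T-nut is at (222,215) on the left, the short nut at (437,220) on the right, and the cup and mat at the left edge. I still need the hexagon's angle.

Run:
```python
from h import *
c=np.load("pics/w6.npz");W=pts(c);m=near(W,525,227,26,46.5,52)
q=W[m][:,:2];q=q-0;
for a in range(0,60,4):
    w=[]
    for k in (0,60,120):
        d=np.array([np.cos(np.radians(a+k)),np.sin(np.radians(a+k))]);s=q@d;w.append((s.max()-s.min()).round(1))
    print(a,w)
print(((q.max(0)+q.min(0))/2).round(1),W[m][:,2].mean())
```

```text
0 [np.float64(31.5), np.float64(31.8), np.float64(31.9)]
4 [np.float64(32.1), np.float64(32.6), np.float64(32.8)]
8 [np.float64(32.5), np.float64(33.1), np.float64(33.5)]
12 [np.float64(33.0), np.float64(33.6), np.float64(34.0)]
16 [np.float64(33.4), np.float64(33.8), np.float64(34.3)]
20 [np.float64(33.7), np.float64(33.9), np.float64(34.5)]
24 [np.float64(33.8), np.float64(33.9), np.float64(34.6)]
28 [np.float64(33.7), np.float64(33.6), np.float64(34.4)]
32 [np.float64(33.5), np.float64(33.3), np.float64(34.1)]
36 [np.float64(33.1), np.float64(32.9), np.float64(33.6)]
40 [np.float64(32.6), np.float64(32.4), np.float64(33.0)]
44 [np.float64(31.9), np.float64(31.7), np.float64(32.3)]
48 [np.float64(31.1), np.float64(30.9), np.float64(31.4)]
52 [np.float64(30.3), np.float64(30.1), np.float64(30.5)]
56 [np.float64(30.9), np.float64(31.0), np.float64(30.8)]
[524.8 225.3] 48.482795933446255
```

```bash
python3 -m creep '[[[0,0,0.85,-0.5,0,5,0.46],[0,0,0.85,-0.5,0,5,0.46],[0,0,0.85,-0.5,0,5,0.46],[0,0,0.85,-0.5,0,5,0.46],[0,0,1.69,-0.5,0,10,0.46],[0,0,1.69,-0.5,0,10,0.46],[0,0,1.69,-0.5,0,10,0.46],[0,0,1.69,-0.5,0,10,0.46]]]'; python3 -m creep '[[[0,0,0.1,0,0,0,0.46],[0,0,0.1,0,0,0,0.46]]]'
python3 - <<'E'
from h import *
gp();go([524.8,225.3,70],-7,0);go([524.8,225.3,37],-7,0)
E
```

```text
time_s: 19.8
ee_pos: [524.4, 224.1, 110.7]
eef_rot: [3.138, 0.001, 1.633]
wrist_force: [-0.3, 0.3, -0.5]
grip_width: 0.462
gripper_force: 0.0
time_s: 20.05
ee_pos: [524.4, 224.4, 110.9]
eef_rot: [3.138, 0.0, 1.54]
wrist_force: [-0.1, -0.6, -0.1]
grip_width: 0.459
gripper_force: 0.0
t 20.05 grasp [524.3 224.4 129.6] z [ 0.004 -0.001 -1.   ] y [ 1.    -0.03   0.004] F [-0.1 -0.6 -0.1] gw 0.459 q [ 0.36  0.17  1.95 -0.    1.02  0.39]
[0.004, 0.0, 0.092] [0.09, 0.01, 5.96]
[0.004, 0.0, 0.092] [0.09, 0.0, 9.26]
```

```bash
python3 -m creep '[[[0.004,0,0.092,0.1,0,3,0.46],[0.004,0,0.092,0.1,0,6,0.46],[0.004,0,0.092,0.1,0,7.5,0.46],[0.004,0,0.092,0.1,0,9.2,0.46],[0.004,0,0.092,0.1,0,9.2,0.46],[0.004,0,0.092,0.1,0,9.2,0.46]]]'; python3 -m creep '[[[0,0,0,0,0,0,0],[0,0,0,0,0,0,0],[0,0,0,0,0,0,0],[0,0,0,0,0,0,0]]]'
python3 - <<'E'
from h import *
gp()
E
```

```text
time_s: 20.8
ee_pos: [524.8, 226.9, 19.4]
eef_rot: [3.141, -0.0, 1.45]
wrist_force: [0.4, 0.3, -0.6]
grip_width: 0.458
gripper_force: 0.0
time_s: 21.3
ee_pos: [525.3, 227.1, 19.9]
eef_rot: [3.14, -0.001, 1.449]
wrist_force: [-0.5, -0.1, 6.2]
grip_width: 0.337
gripper_force: 59.9
t 21.3 grasp [525.2 227.1  38.6] z [ 0.002  0.001 -1.   ] y [ 0.993 -0.121  0.002] F [-0.5 -0.1  6.2] gw 0.337 q [0.36 0.29 2.   0.   0.85 0.49]
```

```bash
python3 -m creep '[[[0,0,0,0,0,-5,0],[0,0,0,0,0,-10,0],[0,0,0,0,0,-14,0],[0,0,0,0,0,-14,0],[0,0,0,0,0,-14,0]]]'
python3 - <<'E'
from h import *
gp();go([529,-79.5,170],-9,0)
c=read_camera("top");W=pts(c);print("cup top",rect(W,near(W,529,-83,45,60,73)));cv2.imwrite("pics/top7.png",c["frame"])
E
```

```text
time_s: 21.92
ee_pos: [523.1, 226.3, 157.3]
eef_rot: [-3.139, 0.001, 1.449]
wrist_force: [-1.3, -1.1, -2.3]
grip_width: 0.34
gripper_force: 59.6
t 21.93 grasp [523.1 226.3 176. ] z [-0.002 -0.001 -1.   ] y [ 0.993 -0.121 -0.002] F [-1.3 -1.1 -2.3] gw 0.34 q [ 0.36  0.13  1.91 -0.    1.11  0.49]
[-0.002, 0.001, 0.036] [-30.28, 4.29, 0.63]
cup top (192, array([529. , -81.2]), array([57.4, 57.6]), 80.9, array([529.6, -81.4], dtype=float32), np.float64(67.4))
```

```bash
python3 -m creep '[[[0,0,0.036,-30.3,4.3,0.6,0],[0,0,0.036,-30.3,4.3,0.6,0],[0,0,0.036,-30.3,4.3,0.6,0],[0,0,0.036,-30.3,4.3,0.6,0],[0,0,0.036,-30.3,4.3,0.6,0],[0,0,0.036,-30.3,4.3,0.6,0],[0,0,0.036,-30.3,4.3,0.6,0],[0,0,0.036,-30.3,4.3,0.6,0]]]'
python3 - <<'E'
from h import *
gp();go([529,-79.5,92],-9,0)
c=read_camera("scene");cv2.imwrite("pics/s8.png",c["frame"][100:340,150:470])
E
```

```text
time_s: 22.98
ee_pos: [529.5, -77.9, 151.7]
eef_rot: [-3.139, -0.0, 1.415]
wrist_force: [0.1, -0.5, -1.1]
grip_width: 0.34
gripper_force: 59.6
t 22.98 grasp [529.6 -77.9 170.4] z [-0.002  0.001 -1.   ] y [ 0.988 -0.155 -0.002] F [ 0.1 -0.5 -1.1] gw 0.34 q [-0.19  0.07  1.99  0.    1.09 -0.04]
[-0.002, -0.0, 0.001] [-0.17, -0.01, 7.84]
```

View pics/s8.png

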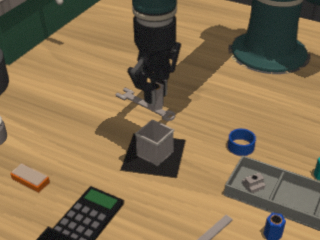

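In the crop the cup stands mouth up on the mat at (155,143) and the nut hangs above it at (155,95).

```bash
python3 -m creep '[[[0,0,0,-0.2,0,4,0],[0,0,0,-0.2,0,6,0],[0,0,0,-0.2,0,8.1,0],[0,0,0,-0.2,0,8.1,0],[0,0,0,-0.2,0,8.1,0]]]'
python3 - <<'E'
from h import *
gp()
E
```

```text
time_s: 23.65
ee_pos: [530.4, -80.6, 72.4]
eef_rot: [3.141, 0.0, 1.415]
wrist_force: [0.9, -0.6, -1.1]
grip_width: 0.337
gripper_force: 59.7
t 23.65 grasp [530.4 -80.6  91.1] z [ 0.001 -0.    -1.   ] y [ 0.988 -0.155  0.001] F [ 0.9 -0.6 -1.1] gw 0.337 q [-0.2   0.16  2.05 -0.    0.93 -0.04]
```

Centred over the cup and not touching it; I'll release the nut, back off upwards and check.

```bash
python3 -m creep '[[[0,0,0,0,0,0,0.6],[0,0,0,0,0,0,0.6],[0,0,0,0,0,0,0.6],[0,0,0,0,0,0,0.6],[0,0,0,0,0,-5,0.6],[0,0,0,0,0,-11,0.6],[0,0,0,10,0,-15,0.6],[0,0,0,16,0,-15,0.6]]]'; python3 -m creep '[[[0,0,0,6,0,0,0.6],[0,0,0,10,0,0,0.6],[0,0,0,10,0,0,0.6],[0,0,0,10,0,0,0.6]]]'
python3 - <<'E'
from h import *
gp()
for n in("top","scene"):
    c=read_camera(n);W=pts(c);print(n,"cup",rect(W,near(W,529,-83,45,60,73)))
    m=near(W,529,-81,22,40,59);print("nut top",rect(W,m) if m.any() else 0)
    cv2.imwrite(f"pics/{n}9.png",c["frame"])
E
```

```text
time_s: 24.65
ee_pos: [550.3, 37.3, 218.1]
eef_rot: [3.137, -0.001, 1.41]
wrist_force: [0.8, -0.1, 0.2]
grip_width: 0.594
gripper_force: 0.0
time_s: 25.15
ee_pos: [564.0, 135.3, 214.7]
eef_rot: [-3.141, 0.001, 1.414]
wrist_force: [0.4, 0.1, 0.5]
grip_width: 0.598
gripper_force: 0.0
t 25.15 grasp [564.  135.3 233.4] z [-0.001 -0.001 -1.   ] y [ 0.988 -0.156 -0.001] F [0.4 0.1 0.5] gw 0.598 q [ 0.19  0.1   1.83 -0.    1.22  0.35]
top cup (191, array([529. , -81.3]), array([57.4, 57.8]), 80.9, array([529.5, -81.4], dtype=float32), np.float64(67.1))
nut top (176, array([532.2, -81.4]), array([29.8, 32.7]), 51.3, array([531.8, -81.2], dtype=float32), np.float64(51.6))
scene cup (287, array([527.9, -80.1]), array([59.7, 61.8]), 81.0, array([527.9, -79.8], dtype=float32), np.float64(65.1))
nut top (91, array([526. , -80.3]), array([31.2, 22.8]), 73.9, array([527.6, -80.3], dtype=float32), np.float64(51.8))
```

View pics/top9.png

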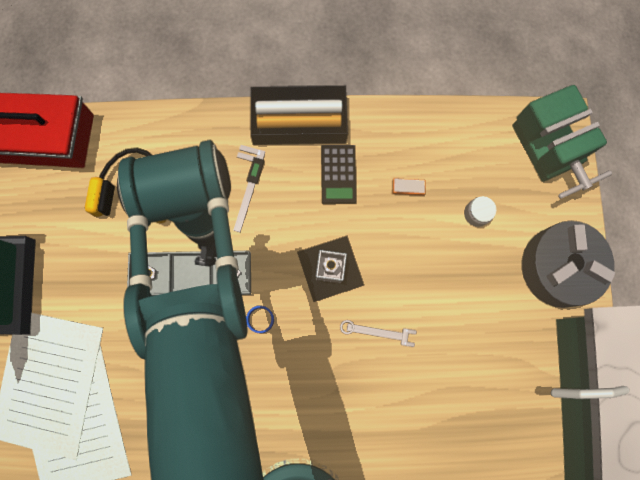

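The long nut stands inside the cup at (331,265), the cup is on the mat, and the bystanders I can see are where they were; the ear muffs and part of the bin are hidden by the arm.

```bash
python3 -c "
from workcell import *
print(finish_job())"
```

```text
the job is handed in; nothing more can be done
None
```

The job is handed in at about 25 s of the 67 s allowed: the cup stands mouth up at the centre of the mat with the long nut upright inside it, and in the last top view nothing else in sight had moved (the arm hid the ear muffs and part of the bin); no verdict came back.

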